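# Turn the stirrer's speed dial up four clicks and start it

### The arm

A 6-joint arm with a two-finger parallel gripper is mounted at the origin on a cart in front of the work surface, level with it; the furniture and walls round the work are solid. World frame = base frame: x ahead of the robot, y to its left, z up, the work surface at z = 0. Lengths are in m, angles in rad, forces in N, time in s.
With the tool pointing down it reaches from about 0.25 to 0.725 m from the base axis. Payload 4 kg.
Tool frame: the origin (TCP) lies at the very end of the fingers, on their centre line; the grasp point (between the pads) lies 19 mm behind it (bot.pinch_z is the distance from the TCP to the grasp point, in m); z points along the fingers, x is the direction in which the jaws open and shut, and the axes are right-handed (so a half turn about z gives the same grasp; the last joint's range is limited). The gripper opens to 85 mm and grips with 20 to 120 N. Pads are 22 mm wide; open, the fingers measure 114 mm over their backs; the gripper's body (76 mm by 85 mm) begins 54 mm behind the grasp point. The pads swing forward as they close: fully open they stand 13 mm farther back than shut.
Start: joints at [1.123, 0.241, 0.005, 1.335, 0, 1.571], TCP at [0.216, 0.451, 0.231] pointing down, gripper open.
Joint ranges: [-2.72, 2.72], [-1.05, 1.87], [-1.09, 1.28], [-1.99, 2.15], [-1.42, 1.44], [-3.14, 3.14]. Speed limits (rad/s): [2.79, 2.79, 3.14, 3.14, 3.14, 3.14].

### API

Orientations are given as a unit quaternion [x, y, z, w].
In Python, from workcell import bot gives the robot as it stands. The module is installed in compiled form; this text tells all that it offers.
- The arm moves only by the shell command python3 -m inch 'ROWS'. ROWS is JSON, a list of rows, each a list of 7 numbers: the shift along the tool's x, y, z scaled (see below), then the turn, a rotation vector about the tool's x, y, z scaled (see below), then the gripper command: -1 is fully open, 1 is shut, values between are in proportion. In form: [[x, y, z, wx, wy, wz, gripper], ...]. A call has exactly 8 rows; each row shifts and turns the commanded pose from where the row before left it, along the tool's axes as they then stand; what a row does not reach is not made up. The controller multiplies each number of a shift by 2.5 cm and each number of a turn by 180 degrees. A row lasts 1/10 s, in which the tool goes at most 50 mm and 8.59 degrees, less where a joint would pass 70% of its speed; a pose out of reach is approached as far as the arm can. A call with a number of a shift or a turn outside -1 to 1 is refused whole. A call with a gripper value outside its range is refused whole. The fingers move at their own pace and stop on an object; the grip force is fixed at half the most. Time passes only in rows, so rows that do not move let the fingers close, or fill a call up. It gives the time, the measured TCP pose, the force and the opening at its end, in the units of the state.
- bot.get_obs(): the state, without advancing time (a new reading comes with each control period).
- bot.camera(name): name is "scene" or "top"; returns (picture, depth): 384x512x3 uint8, blue, green, red; 384x512 float32, m along the optical axis (not along the pixel's ray), 0 where there is no reading.
- bot.get_calibration(name): a dict with "vfov" (degrees; the focal length in pixels is half the picture's height over the tangent of half this angle, whatever the lens; pixels are square), "cx", "cy" (the principal point, pixels), "R" (3x3) and "t" (3): a world point X has camera coordinates R X + t. Camera axes: x right, y down, z forward; pixel columns grow to the right and rows downward; lengths in m; the calibration is good to about 2 mm. A picture is of the moment at which its call begins. get_calibration takes no time and is no camera call.
- bot.job_done(): hands the job in, once; it reports no verdict.
The state is a dict: "clock": time; "joint_pos": joint angles; "joint_vel": joint speeds; "tau": joint torques, N m; "eef_pos": TCP position; "tool_rot": TCP orientation; "ft_force": force on the tool from outside, world axes, zero at the start; "ft_torque": the same for the moment, N m; "grip_width": finger opening in m.
Only numpy, scipy, OpenCV 4.12 (cv2) and the standard library are available. Lean on these libraries where they do the work, as an engineer would, in place of code of your own. Each camera call takes 0.05 s, during which the arm holds its last target.

### The job

Turn the speed dial of the bench stirrer clockwise, seen from above, by exactly four clicks from where it stands now, pushing its orange finger peg round gently with a fingertip (do not grip it) and never going past the fourth click. Then press the green start button fully down with a fingertip and let it come back up. Leave the tin on the stirring plate and the other things on the bench where they are.

Things in the scene. Friction and masses are not known exactly. Their poses are not given: they have to be found in the camera images.
- stirrer: bench stirrer, fixed to the bench: a low white box 220 (own x) x 320 (own y) x 55 mm high with a grey deck. Origin: centre of its underside; own x points away from the robot at yaw 0, own y to the left, z up. On the deck: the dial at own (20, -85) mm, the steel stirring plate (radius 62, 6 mm high) at own (25, 80) mm, the start button at own (-72, -2) mm
- dial_center (a point): centre of the dial's upper face, on its upright axis, 67 mm above the bench. The dial is a black disc of radius 52 mm, 12 mm thick, flat on the deck (deck at z = 55 mm), with ten white setting marks around it on the deck
- peg (a point): point on the axis of the orange finger peg, half-way up it (83 mm above the bench). The peg is an upright round pin 12 mm in diameter that stands 31 mm above the dial's face (from z = 67 to z = 98 mm), 42 mm from the dial's axis. Pushing it sideways round the axis with 3 to 6 N turns the dial
- dial (a joint): dial angle, rad, growing clockwise seen from above: 0 (lowest, hard stop) to 3.770. Ten click-stops 0.4189 rad (24 degrees) apart; it starts in one of the first four. At 0 the peg's bearing about the axis is 198 degrees (from the stirrer's x, anticlockwise) and falls as the dial turns clockwise. Pushed half-way to the next stop, it jumps ahead of the finger into it and stays
- start_top (a point): centre of the top face of the round green start button (radius 14 mm), 77 mm above the bench when up; it is pressed straight down
- start (a joint): travel of the start button in m: 0 up, 0.006 fully down; a spring returns it, about 5 N hold it fully down. It counts as pressed beyond 0.0045
- tin_mid (a point): centre, half-way up, of the open quarter-litre paint tin (71 mm in diameter, 66 mm high) that stands loose on the stirring plate; to be left alone
- jar: jar with a yellow lid, 62 mm in diameter, 78 mm high, behind the stirrer; origin at its underside; a bystander
- screwdriver: blue screwdriver, 200 mm long, 28 mm thick, lying left of the stirrer; a bystander
Things that resemble listed ones, but are neither listed nor needed, are in the scene too. Of the things that look like the part that bears tin_mid, the middle-sized one is meant.

How it is judged:
On the way, in this order (a step that is already met when the one before it is completed fails the run):
1. the dial rests four clicks clockwise of its start (distance of peg from where it was at the start of the episode between 0.0588 and 0.0658 m and velocity of joint dial between -0.1 and 0.1 rad/s), for 0.2 s.
2. the start button is pressed down (value of joint start above 0.0045 m), for 0.02 s.
At the end, for the whole second after the job is handed in: the dial stands four clicks clockwise of its start (within 0.3 click), the start button is up again, and the tin stands upright on the plate within 20 mm of where it was (distance of peg from where it was at the start of the episode between 0.0588 and 0.0658 m and value of joint start below 0.001 m and angle between tin_mid's own z axis and vertical below 0.1 rad and distance of tin_mid from where it was at the start of the episode below 0.02 m and linear speed of paint_tin below 0.01 m/s); the robot touches nothing.
It fails at once if the dial is turned past the fourth click (more than 4.6 clicks from its start) (distance of peg from where it was at the start of the episode above 0.069 m).
It fails at once if the start button is pressed before the dial is set (value of joint start above 0.003 m and not (distance of peg from where it was at the start of the episode between 0.0588 and 0.0658 m)).
It fails at once if the dial or its peg is gripped or forced (fingers press on it with more than 20 N) (contact force between the fingers and dial above 20 N).
It fails at once if the tin or a bystander is moved more than 20 mm (distance of any of tin_mid, jar, screwdriver from where it was at the start of the episode above 0.02 m).
It also fails if it takes over 48 s, if anything falls off the work surface, if the arm or the gripper's body presses on something with over 40 N, if the wrist force passes 120 N, or if a joint passes its speed limit or range.

## Working session

There is one attempt and no reset: what is moved stays moved. The work goes in short steps, Python scripts to look and compute and a shell command to move; the robot and the scene stay as the last step left them, time stands still between calls to the robot, and variables do not carry over. Pictures are saved under pics/ and viewed, and the job is handed in when it is done.

```bash
mkdir -p pics
python3 - <<'E'
from workcell import bot
import cv2,numpy as np
for n in("scene","top"):
    p,d=bot.camera(n); cv2.imwrite(f"pics/{n}0.png",p); np.save(f"{n}0.npy",d); c=bot.get_calibration(n); print(n,c)
o=bot.get_obs();print(o)
E
```

```text
scene {'vfov': 55.47695957779765, 'cx': 262.6842546018838, 'cy': 194.98496014358238, 'R': array([[ 0.5264889 , -0.84991873, -0.02115642],
       [-0.48851354, -0.28205978, -0.82570988],
       [ 0.69581892,  0.44506228, -0.56369814]]), 't': array([-0.12525185,  0.43374882,  0.47968417])}
top {'vfov': 53.57908598469409, 'cx': 265.01484721176456, 'cy': 195.29685622067316, 'R': array([[-0.00568826, -0.99994661,  0.00862716],
       [-0.98494209,  0.00411175, -0.17283566],
       [ 0.17279096, -0.00948039, -0.98491289]]), 't': array([0.21280219, 0.64006026, 1.04173168])}
{'clock': 0.1, 'joint_pos': array([1.12300666e+00, 2.41399664e-01, 3.87123477e-03, 1.33521664e+00,
       4.90624058e-06, 1.57079926e+00]), 'joint_vel': array([ 0.00208124, -0.00042889,  0.00210863,  0.00114286, -0.0004864 ,
        0.00027313]), 'tau': array([ 9.12852938e-04, -3.73137939e+01,  2.53009558e+01,  1.08462412e-02,
        9.77507875e-05,  6.36017703e-06]), 'eef_pos': array([0.21624021, 0.45019261, 0.2304757 ]), 'tool_rot': array([ 8.46455986e-01,  5.32457805e-01, -8.26068060e-04,  5.16738186e-04]), 'ft_force': array([-0.139921  ,  0.32492857, -0.11903626]), 'ft_torque': array([ 0.03258618,  0.00124466, -0.0440285 ]), 'grip_width': 0.08581997657206752}
```

View pics/scene0.png

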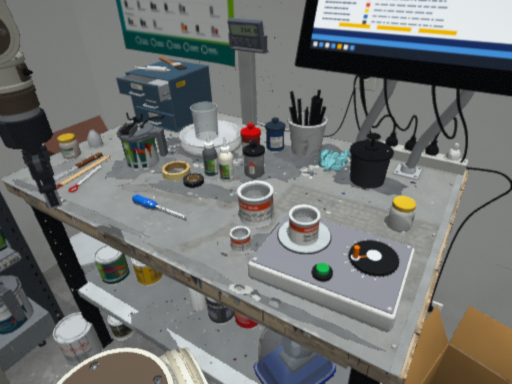

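View pics/top0.png

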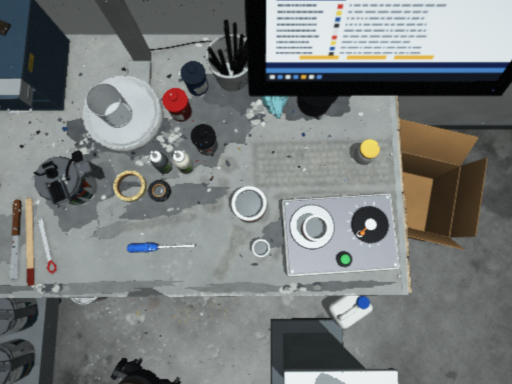

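The scene picture shows the stirrer at right. The dial is at (374,257) with the orange peg at (357,251), the green button is at (322,271), and the tin on the plate is at (305,222). Tin lookalikes are the larger tin at (255,200) and the small one at (240,238); the tin on the plate is the middle-sized one. In the top view the peg is at (361,233), the dial at (370,224) and the button at (344,259). Other round dark or orange things are the black pot at (370,165) and the tape rings at (195,181) and (178,171), none of which has a peg or is on the stirrer.

```bash
cat > h.py <<'E'
from workcell import bot
import cv2,numpy as np
def cal(n):
    c=bot.get_calibration(n); f=192/np.tan(np.radians(c['vfov']/2)); return f,c['cx'],c['cy'],np.array(c['R']),np.array(c['t'])
def ray(n,u,v,z):
    f,cx,cy,R,t=cal(n); d=R.T@np.array([(u-cx)/f,(v-cy)/f,1]); o=-R.T@t
    return o+d*(z-o[2])/d[2]
def proj(n,X):
    f,cx,cy,R,t=cal(n); p=R@np.array(X)+t; return np.array([cx+f*p[0]/p[2],cy+f*p[1]/p[2]])
def tri(a,b):
    A=[];B=[]
    M=np.zeros((3,3));q=np.zeros(3)
    for n,(u,v) in (("scene",a),("top",b)):
        f,cx,cy,R,t=cal(n); d=R.T@np.array([(u-cx)/f,(v-cy)/f,1]);d/=np.linalg.norm(d);o=-R.T@t
        P=np.eye(3)-np.outer(d,d);M+=P;q+=P@o
    return np.linalg.solve(M,q)
def blobs(p,lo,hi,amin=8):
    m=cv2.inRange(cv2.cvtColor(p,cv2.COLOR_BGR2HSV),lo,hi)
    n,l,s,c=cv2.connectedComponentsWithStats(m)
    return [(c[i].round(1).tolist(),s[i].tolist()) for i in range(1,n) if s[i][4]>=amin]
E
python3 - <<'E'
from h import *
for n,box in (("scene",(230,180,430,340)),("top",(270,130,410,290))):
    p=cv2.imread(f"pics/{n}0.png"); x0,y0,x1,y1=box
    q=np.zeros_like(p); q[y0:y1,x0:x1]=p[y0:y1,x0:x1]
    print(n,"orange",blobs(q,(5,150,120),(20,255,255)),"\n green",blobs(q,(45,120,60),(80,255,255)),"\n black",blobs(q,(0,0,1),(180,255,50),200))
    k=4
    c=cv2.resize(p[y0:y1,x0:x1],None,fx=k,fy=k,interpolation=cv2.INTER_CUBIC)
    cv2.imwrite(f"pics/{n}0c.png",c[:600,:800])
    print(proj(n,[0,0,0]))
E
```

```text
scene orange [([258.5, 206.4], [245, 202, 25, 9, 114]), ([302.7, 229.3], [299, 228, 10, 4, 23]), ([246.0, 240.5], [244, 239, 5, 4, 12]), ([237.4, 242.1], [234, 241, 7, 3, 18]), ([356.2, 250.3], [354, 245, 6, 13, 55]), ([362.4, 256.3], [360, 255, 6, 3, 11])] 
 green [([322.3, 268.7], [316, 263, 14, 13, 143])] 
 black [([367.9, 182.9], [351, 180, 33, 8, 205]), ([376.1, 259.4], [349, 241, 50, 35, 984])]
[167.34920136 525.13152346]
top orange [([362.6, 231.6], [360, 228, 6, 7, 27])] 
 green [([344.8, 258.7], [340, 254, 11, 10, 89])] 
 black [([370.1, 222.8], [352, 207, 36, 35, 726])]
[342.69495313 428.94082771]
```

View pics/scene0c.png

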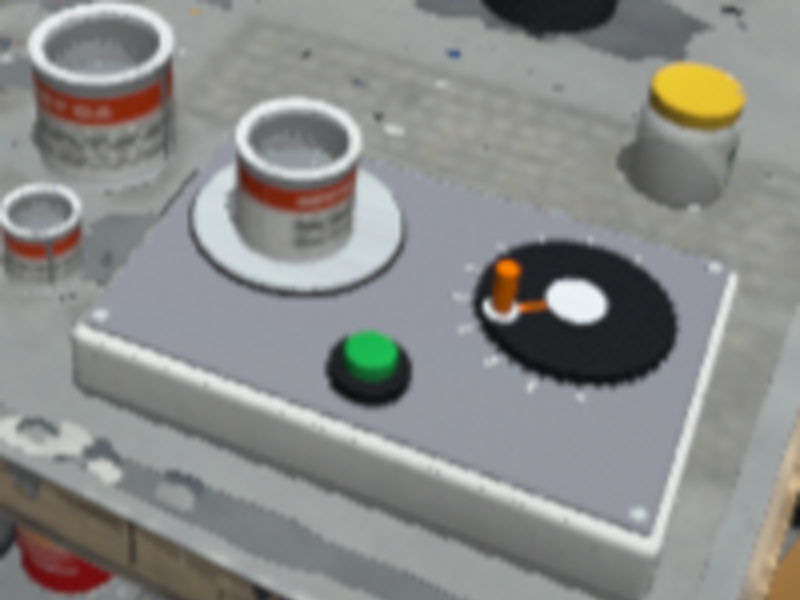

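View pics/top0c.png

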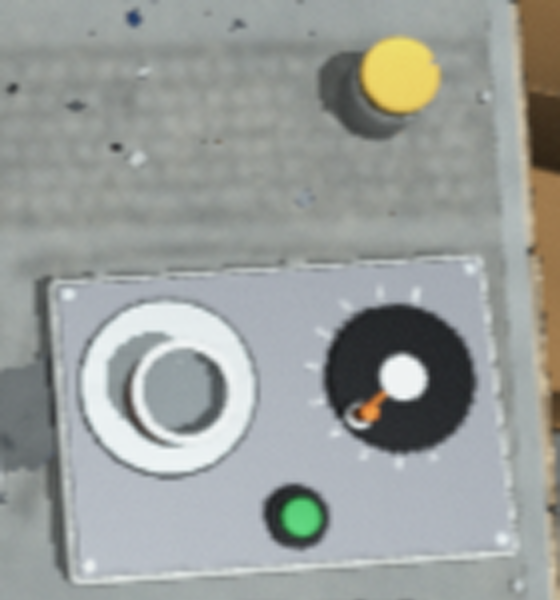

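The crops show the peg on the dial at top crop (370,410), at lower left of the hub; clockwise takes it left and up. The tin on the plate (scene crop (297,175)) is the middle-sized of three.

Run:
```python
from h import *
# deck screws in top crop (crop/4 + (270,130))  z=55
def tc(x,y): return (x/4+270-.375,y/4+130-.375)
def sc(x,y): return (x/4+230-.375,y/4+180-.375)
for nm,a,z in (("screwTL",(68,295),.055),("TR",(470,268),.055),("BL",(89,566),.055),("BR",(502,539),.055),("hub",(404,377),.068),("disc",(400,378),.067),("plate",(168,387),.061),("btn",(302,517),.077),("peg-mid?",(370,411),.083),("tinrim",(187,390),.127),("jar",(400,75),.078)):
    print("top",nm,ray("top",*tc(*a),z).round(4))
for nm,a,z in (("hub",(577,301),.068),("disc",(576,312),.067),("plate",(298,225),.061),("btn",(371,351),.077),("pegtop",(508,268),.098),("pegbase",(505,305),.067),("tinrim",(300,141),.127),("TL/BL",(100,315),.055),("TR",(715,268),.055),("BR",(638,514),.055),("jar",(698,95),.078)):
    print("scene",nm,ray("scene",*sc(*a),z).round(4))
print("peg tri",tri((356.2+.5,250.3+.5),(362.6,231.6)))
```

```text
top screwTL [0.6172 0.1477 0.055 ]
top TR [ 0.6357 -0.1432  0.055 ]
top BL [0.4262 0.136  0.055 ]
top BR [ 0.443  -0.1538  0.055 ]
top hub [ 0.5558 -0.0874  0.068 ]
top disc [ 0.5552 -0.0848  0.067 ]
top plate [0.5502 0.0783 0.061 ]
top btn [ 0.4589 -0.0093  0.077 ]
top peg-mid? [ 0.5309 -0.0582  0.083 ]
top tinrim [0.5421 0.0745 0.127 ]
top jar [ 0.7735 -0.0934  0.078 ]
scene hub [ 0.5577 -0.0869  0.068 ]
scene disc [ 0.5502 -0.0889  0.067 ]
scene plate [0.5452 0.0743 0.061 ]
scene btn [ 0.4585 -0.0097  0.077 ]
scene pegtop [ 0.5307 -0.0541  0.098 ]
scene pegbase [ 0.5361 -0.0544  0.067 ]
scene tinrim [0.5398 0.0735 0.127 ]
scene TL/BL [0.4283 0.1376 0.055 ]
scene TR [ 0.6375 -0.1429  0.055 ]
scene BR [ 0.4458 -0.1539  0.055 ]
scene jar [ 0.768  -0.0962  0.078 ]
peg tri [ 0.5318974  -0.05702884  0.0868697 ]
```

The pose is consistent across both views: stirrer at about (0.5305, -0.003), yaw 3.5°. The dial centre is at about (0.556, -0.087) and the peg is on stop index 3 (own 126°, world about 129.5°). I'll push with the closed fingertip, leading with the tool's +y side and turning the tool along with the arc. First I turn the tool and shut the gripper.

```bash
python3 -m inch '[[0,0,0,0,0,-0.0367,1],[0,0,0,0,0,-0.0367,1],[0,0,0,0,0,-0.0367,1],[0,0,0,0,0,-0.0367,1],[0,0,0,0,0,-0.0367,1],[0,0,0,0,0,-0.0367,1],[0,0,0,0,0,-0.0367,1],[0,0,0,0,0,-0.0367,1]]'; python3 -c "
from workcell import bot
print(bot.get_obs()['joint_pos'])"
```

```text
clock: 0.9
eef_pos: [0.2163, 0.4504, 0.2308]
tool_rot: [0.519, 0.855, -0.001, 0.0]
ft_force: [0.0, 0.3, 0.3]
grip_width: 0.0001
[1.12299033e+00 2.41101080e-01 4.22561027e-03 1.33518285e+00
 5.80116260e-06 6.43693944e-01]
```

```bash
python3 -m inch '[[0,0,0,0,0,-0.0367,1],[0,0,0,0,0,-0.0367,1],[0,0,0,0,0,-0.0367,1],[0,0,0,0,0,-0.0367,1],[0,0,0,0,0,-0.0367,1],[0,0,0,0,0,-0.0367,1],[0,0,0,0,0,-0.0367,1],[0,0,0,0,0,-0.0367,1]]'
cat >> h.py <<'E'
from scipy.spatial.transform import Rotation as Ro
D=np.array([.5560,-.0871]); YAW=3.5
def shift(X):
    o=bot.get_obs(); R=Ro.from_quat(o['tool_rot']); s=R.inv().apply(np.array(X)-o['eef_pos'])
    print("eef",o['eef_pos'].round(4),"xang",np.degrees(np.arctan2(*R.as_matrix()[[1,0],0])).round(2),"F",o['ft_force'].round(1),"mm",(s*1e3).round(1),"units",(s/.025).round(2))
def circ(phi,z,r=.042): a=np.radians(phi); return [D[0]+r*np.cos(a),D[1]+r*np.sin(a),z]
E
python3 -c "
from h import *
shift(circ(170,.2))"
```

```text
clock: 1.7
eef_pos: [0.2163, 0.4503, 0.2308]
tool_rot: [0.084, 0.996, -0.001, -0.0]
ft_force: [-0.1, 0.4, 0.1]
grip_width: -0.0003
eef [0.2163 0.4503 0.2308] xang 170.31 F [-0.1  0.4  0.1] mm [-383.3 -472.4   31.2] units [-15.33 -18.89   1.25]
```

```bash
python3 -m inch '[[-0.64,-0.79,0.05,0,0,0,1],[-0.64,-0.79,0.05,0,0,0,1],[-0.64,-0.79,0.05,0,0,0,1],[-0.64,-0.79,0.05,0,0,0,1],[-0.64,-0.79,0.05,0,0,0,1],[-0.64,-0.79,0.05,0,0,0,1],[-0.64,-0.79,0.05,0,0,0,1],[-0.64,-0.79,0.05,0,0,0,1]]' ; python3 -m inch '[[-0.64,-0.79,0.05,0,0,0,1],[-0.64,-0.79,0.05,0,0,0,1],[-0.64,-0.79,0.05,0,0,0,1],[-0.64,-0.79,0.05,0,0,0,1],[-0.64,-0.79,0.05,0,0,0,1],[-0.64,-0.79,0.05,0,0,0,1],[-0.64,-0.79,0.05,0,0,0,1],[-0.64,-0.79,0.05,0,0,0,1]]'; python3 -c "
from h import *
shift(circ(170,.2))"
```

```text
clock: 2.5
eef_pos: [0.3153, 0.2718, 0.2209]
tool_rot: [0.087, 0.996, -0.0, -0.0]
ft_force: [-0.2, 1.3, -0.0]
grip_width: 0.0005
clock: 3.3
eef_pos: [0.414, 0.0941, 0.2109]
tool_rot: [0.087, 0.996, -0.0, -0.0]
ft_force: [-0.1, -0.1, 0.6]
grip_width: 0.0001
eef [0.414  0.0941 0.2109] xang 170.04 F [-0.1 -0.1  0.6] mm [-129.2 -153.9   10.9] units [-5.17 -6.16  0.43]
```

```bash
python3 -m inch '[[-0.64,-0.79,0.05,0,0,0,1],[-0.64,-0.79,0.05,0,0,0,1],[-0.64,-0.79,0.05,0,0,0,1],[-0.64,-0.79,0.05,0,0,0,1],[-0.64,-0.79,0.05,0,0,0,1],[-0.64,-0.79,0.05,0,0,0,1],[-0.64,-0.79,0.05,0,0,0,1],[0,0,0,0,0,0,1]]'; python3 -c "
from h import *
shift(circ(170,.11))"
```

```text
clock: 4.1
eef_pos: [0.5012, -0.0626, 0.2017]
tool_rot: [0.089, 0.996, -0.0, -0.0]
ft_force: [0.3, -0.1, -0.5]
grip_width: -0.0002
eef [ 0.5012 -0.0626  0.2017] xang 169.85 F [ 0.3 -0.1 -0.5] mm [-16.3 -14.5  91.7] units [-0.65 -0.58  3.67]
```

```bash
python3 -m inch '[[-0.33,-0.29,0,0,0,0,1],[-0.32,-0.29,0,0,0,0,1],[0,0,0.73,0,0,0,1],[0,0,0.73,0,0,0,1],[0,0,0.73,0,0,0,1],[0,0,0.73,0,0,0,1],[0,0,0.73,0,0,0,1],[0,0,0,0,0,0,1]]'; python3 -c "
from h import *
shift(circ(170,.076))
for n,b in(('scene',(290,190,440,320)),('top',(310,180,410,280))):
    p,d=bot.camera(n); x0,y0,x1,y1=b
    cv2.imwrite(f'pics/{n}1.png',cv2.resize(p[y0:y1,x0:x1],None,fx=4,fy=4,interpolation=cv2.INTER_CUBIC))
"
```

```text
clock: 4.9
eef_pos: [0.5119, -0.0769, 0.1089]
tool_rot: [0.086, 0.996, 0.0, -0.003]
ft_force: [-1.1, -0.7, -0.0]
grip_width: 0.0002
eef [ 0.5119 -0.0769  0.1089] xang 170.08 F [-1.1 -0.7 -0. ] mm [-3.3 -2.4 32.9] units [-0.13 -0.09  1.32]
```

View pics/scene1.png

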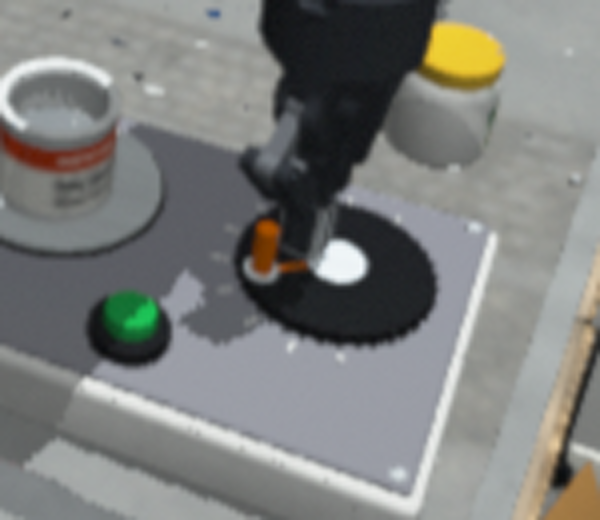

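View pics/top1.png

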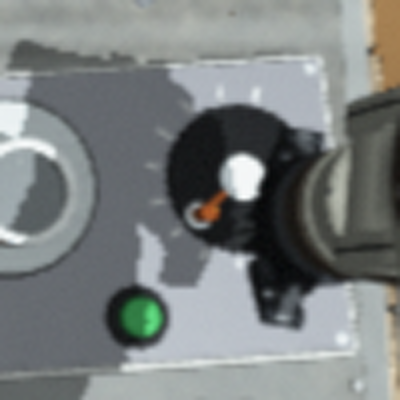

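```bash
python3 -c "
from h import *
e=bot.get_obs()['eef_pos']
print((proj('scene',e)-[290,190])*4,(proj('top',e)-[310,180])*4)
print('peg pred',(proj('scene',circ(129.5,.098))-[290,190])*4,(proj('top',circ(129.5,.098))-[310,180])*4)
"
```

```text
[302.52071029 241.84532203] [249.11865271 231.37727064]
peg pred [266.72687193 228.4284271 ] [209.17002112 210.1624121 ]
```

The finger is shown beside the hub at scene crop (315,250), about 12 mm clear of the peg at (266,228), which matches the prediction. I go down to peg height there.

```bash
python3 -m inch '[[-0.13,-0.09,0,0,0,0,1],[0,0,0.33,0,0,0,1],[0,0,0.33,0,0,0,1],[0,0,0.33,0,0,0,1],[0,0,0.33,0,0,0,1],[0,0,0,0,0,0,1],[0,0,0,0,0,0,1],[0,0,0,0,0,0,1]]'; python3 -c "
from h import *
shift(circ(170,.076))"
```

```text
clock: 5.8
eef_pos: [0.5169, -0.0802, 0.0785]
tool_rot: [0.087, 0.996, -0.0, 0.0]
ft_force: [-0.1, 0.8, 0.6]
grip_width: 0.0002
eef [ 0.5169 -0.0802  0.0785] xang 170.04 F [-0.1  0.8  0.6] mm [2.3 0.  2.5] units [0.09 0.   0.1 ]
```

```bash
python3 -m inch '[[0.09,0.059,0.1,0,0,0.0111,1],[0,0.059,0,0,0,0.0111,1],[0,0.059,0,0,0,0.0111,1],[0,0.059,0,0,0,0.0111,1],[0,0.059,0,0,0,0.0111,1],[0,0.059,0,0,0,0.0111,1],[0,0.059,0,0,0,0.0111,1],[0,0.059,0,0,0,0.0111,1]]'
cat >> h.py <<'E'
def stat():
    o=bot.get_obs(); v=o['eef_pos'][:2]-D; R=Ro.from_quat(o['tool_rot']).as_matrix()
    print("t",o['clock'],"phi",np.degrees(np.arctan2(v[1],v[0])).round(1),"r",np.linalg.norm(v).round(4),"z",o['eef_pos'][2].round(4),"xang",np.degrees(np.arctan2(R[1,0],R[0,0])).round(1),"Ftool",(R.T@o['ft_force']).round(1))
def peg(tag):
    c,d=bot.camera("scene"); x0,y0,x1,y1=290,190,440,320
    cv2.imwrite(f"pics/{tag}.png",cv2.resize(c[y0:y1,x0:x1],None,fx=4,fy=4,interpolation=cv2.INTER_CUBIC))
    q=np.zeros_like(c); q[235:290,340:410]=c[235:290,340:410]
    for b in blobs(q,(5,150,100),(20,255,255),10):
        u,v=b[0]; X=ray("scene",u,v,.084); w=X[:2]-D
        print("orange",b,"ownbearing",(np.degrees(np.arctan2(w[1],w[0]))-YAW).round(1),"r",np.linalg.norm(w).round(4))
E
python3 -c "
from h import *
stat();peg('a1')"
```

```text
clock: 6.6
eef_pos: [0.5184, -0.0686, 0.0764]
tool_rot: [0.225, 0.974, 0.0, 0.001]
ft_force: [0.5, -0.3, -1.3]
grip_width: 0.0003
t 6.6 phi 153.8 r 0.0419 z 0.0764 xang 154.0 Ftool [-0.6 -0.1  1.3]
```

View pics/a1.png

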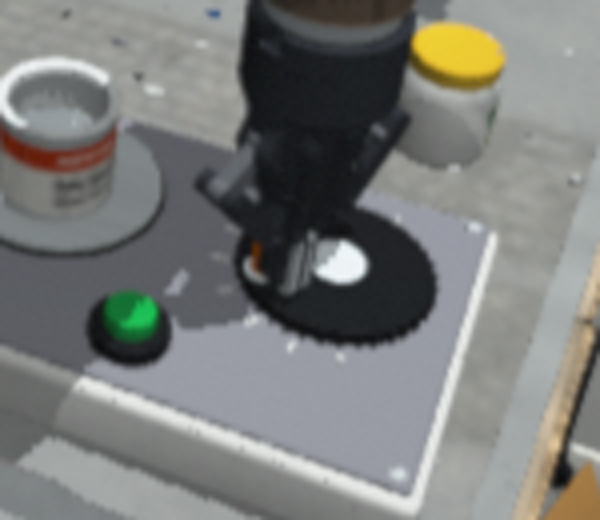

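The peg shows at crop (257,260), just touching the finger's left side; no force yet. I continue along the arc.

```bash
python3 -m inch '[[0,0.059,0,0,0,0.0111,1],[0,0.059,0,0,0,0.0111,1],[0,0.059,0,0,0,0.0111,1],[0,0.059,0,0,0,0.0111,1],[0,0,0,0,0,0,1],[0,0,0,0,0,0,1],[0,0,0,0,0,0,1],[0,0,0,0,0,0,1]]'
python3 -c "
from h import *
stat()"
```

```text
clock: 7.45
eef_pos: [0.5208, -0.0638, 0.076]
tool_rot: [0.292, 0.956, -0.0, 0.0]
ft_force: [-1.3, -3.9, 3.1]
grip_width: -0.0001
t 7.45 phi 146.4 r 0.0422 z 0.076 xang 146.1 Ftool [-1.1 -4.  -3.1]
```

```bash
python3 -m inch '[[0,0.059,0,0,0,0.0111,1],[0,0.059,0,0,0,0.0111,1],[0,0.059,0,0,0,0.0111,1],[0,0.059,0,0,0,0.0111,1],[0,0.03,0,0,0,0.0056,1],[0,0,0,0,0,0,1],[0,0,0,0,0,0,1],[0,0,0,0,0,0,1]]'
python3 -c "
from h import *
stat();peg('a2')"
```

```text
clock: 8.25
eef_pos: [0.5248, -0.058, 0.0757]
tool_rot: [0.366, 0.931, 0.0, -0.0]
ft_force: [0.9, 0.1, 0.0]
grip_width: 0.0001
t 8.25 phi 137.0 r 0.0427 z 0.0757 xang 137.1 Ftool [-0.6  0.6 -0. ]
```

View pics/a2.png

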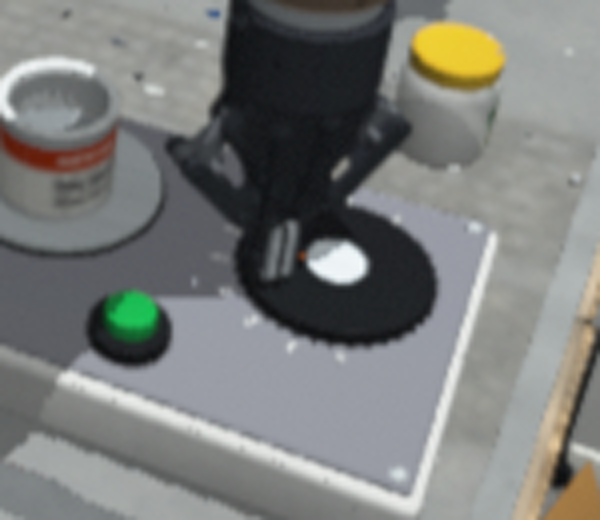

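Force is back to zero, so click 1 is done. The peg is hidden behind the finger; only its orange pointer shows, at (302,256).

```bash
python3 -m inch '[[-0.01,0.059,0,0,0,0.0111,1],[-0.005,0.059,0,0,0,0.0111,1],[-0.005,0.059,0,0,0,0.0111,1],[0,0.059,0,0,0,0.0111,1],[0,0.059,0,0,0,0.0111,1],[0,0.059,0,0,0,0.0111,1],[0,0,0,0,0,0,1],[0,0,0,0,0,0,1]]'
python3 -c "
from h import *
stat()"
python3 -m inch '[[0,0.059,0,0,0,0.0111,1],[-0.005,0.059,0,0,0,0.0111,1],[-0.005,0.059,0,0,0,0.0111,1],[0,0.059,0,0,0,0.0111,1],[0,0.059,0,0,0,0.0111,1],[0,0,0,0,0,0,1],[0,0,0,0,0,0,1],[0,0,0,0,0,0,1]]'
python3 -c "
from h import *
stat();peg('a3')"
```

```text
clock: 9.1
eef_pos: [0.5308, -0.0529, 0.0757]
tool_rot: [0.461, 0.887, -0.001, -0.001]
ft_force: [-4.2, -1.9, 3.6]
grip_width: -0.0
t 9.1 phi 126.4 r 0.0425 z 0.0757 xang 125.1 Ftool [ 0.8 -4.5 -3.6]
clock: 9.9
eef_pos: [0.5385, -0.0489, 0.0758]
tool_rot: [0.536, 0.844, 0.0, 0.0]
ft_force: [0.1, -0.4, 0.0]
grip_width: -0.0
t 9.9 phi 114.7 r 0.042 z 0.0758 xang 115.1 Ftool [-0.4 -0.1 -0. ]
```

View pics/a3.png

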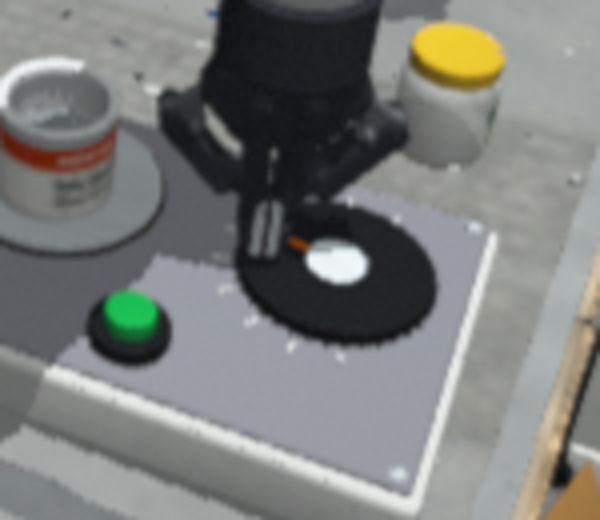

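Click 2 is done: force is zero and the orange pointer is now at (297,243), heading up and left of the hub. On to click 3.

```bash
python3 -m inch '[[0,0.059,0,0,0,0.0111,1],[-0.005,0.059,0,0,0,0.0111,1],[-0.005,0.059,0,0,0,0.0111,1],[0,0.059,0,0,0,0.0111,1],[0,0.059,0,0,0,0.0111,1],[0,0.059,0,0,0,0.0111,1],[0,0,0,0,0,0,1],[0,0,0,0,0,0,1]]'
python3 -c "
from h import *
stat()"
python3 -m inch '[[0,0.059,0,0,0,0.0111,1],[-0.005,0.059,0,0,0,0.0111,1],[-0.005,0.059,0,0,0,0.0111,1],[0,0.059,0,0,0,0.0111,1],[0,0.059,0,0,0,0.0111,1],[0,0.059,0,0,0,0.0111,1],[0,0,0,0,0,0,1],[0,0,0,0,0,0,1]]'
python3 -c "
from h import *
stat();peg('a4')"
```

```text
clock: 10.75
eef_pos: [0.5461, -0.0462, 0.0757]
tool_rot: [0.622, 0.783, -0.0, -0.0]
ft_force: [-2.4, 0.3, 1.1]
grip_width: 0.0
t 10.75 phi 103.6 r 0.0421 z 0.0757 xang 103.1 Ftool [ 0.8 -2.3 -1.1]
clock: 11.55
eef_pos: [0.5557, -0.0452, 0.0759]
tool_rot: [0.7, 0.714, 0.0, 0.0]
ft_force: [0.3, 0.2, -0.1]
grip_width: 0.0002
t 11.55 phi 90.5 r 0.0419 z 0.0759 xang 91.2 Ftool [0.2 0.3 0.1]
```

View pics/a4.png

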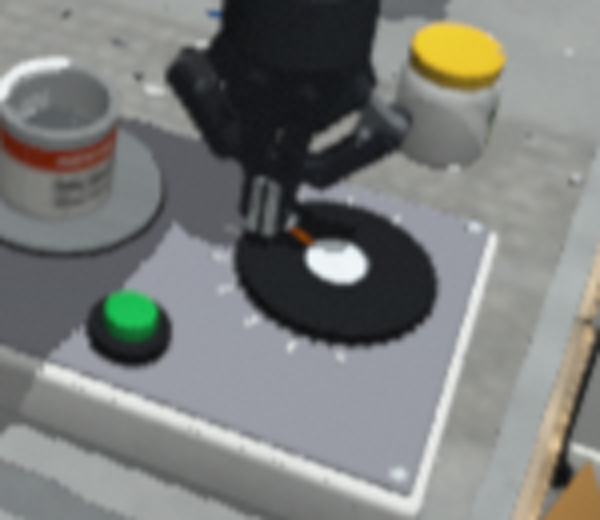

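```bash
python3 -c "
from h import *
for b in (126,102,78,54,30):
  print(b,[((proj('scene',circ(b+YAW,.068,r))-[290,190])*4).round() for r in (.018,.030)])"
```

```text
126 [array([303., 265.]), array([281., 268.])]
102 [array([301., 255.]), array([278., 251.])]
78 [array([304., 247.]), array([284., 237.])]
54 [array([313., 241.]), array([299., 228.])]
30 [array([326., 239.]), array([320., 224.])]
```

The pointer seen at (302,235) fits own 54°, so click 3 is done. Now the last click, slower and in small checks.

```bash
python3 -m inch '[[0,0.059,0,0,0,0.0111,1],[-0.005,0.059,0,0,0,0.0111,1],[-0.005,0.059,0,0,0,0.0111,1],[0,0.059,0,0,0,0.0111,1],[0,0.059,0,0,0,0.0111,1],[0,0.059,0,0,0,0.0111,1],[0,0,0,0,0,0,1],[0,0,0,0,0,0,1]]'
python3 -c "
from h import *
stat()"
python3 -m inch '[[0,0.045,0,0,0,0.0083,1],[-0.005,0.045,0,0,0,0.0083,1],[0,0.045,0,0,0,0.0083,1],[0,0.045,0,0,0,0.0083,1],[0,0.045,0,0,0,0.0083,1],[0,0.045,0,0,0,0.0083,1],[0,0,0,0,0,0,1],[0,0,0,0,0,0,1]]'
python3 -c "
from h import *
stat();peg('a5')"
```

```text
clock: 12.4
eef_pos: [0.5634, -0.0458, 0.0757]
tool_rot: [0.771, 0.637, -0.0, -0.001]
ft_force: [-3.0, 1.9, 1.9]
grip_width: 0.0002
t 12.4 phi 79.8 r 0.042 z 0.0757 xang 79.2 Ftool [ 1.3 -3.3 -1.9]
clock: 13.2
eef_pos: [0.5715, -0.0482, 0.076]
tool_rot: [0.818, 0.575, 0.001, 0.001]
ft_force: [0.7, 0.4, 0.3]
grip_width: 0.0001
t 13.2 phi 68.3 r 0.0419 z 0.076 xang 70.1 Ftool [ 0.6  0.5 -0.3]
```

View pics/a5.png

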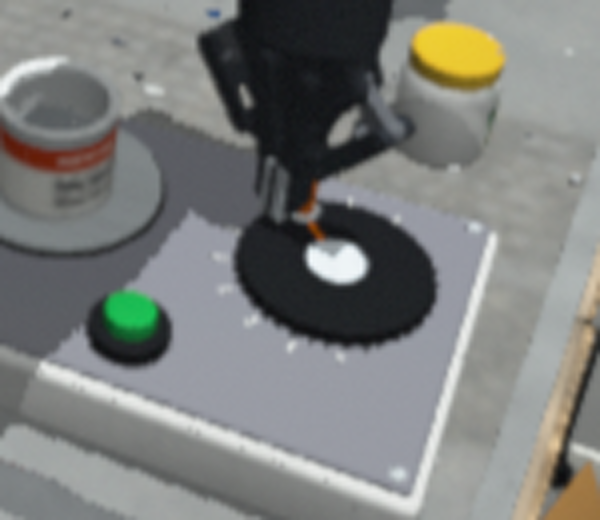

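The dial jumped to the fourth click: the peg base is at (312,213) and the pointer at (317,232), as predicted for own 30°; force is zero. I back off, rise, and check.

```bash
python3 -m inch '[[0,-0.2,0,0,0,0,1],[0,-0.1,-0.3,0,0,0,1],[0,0,-0.6,0,0,0,1],[0,0,-0.6,0,0,0,1],[0,0,-0.6,0,0,0,1],[0,0,-0.6,0,0,0,1],[0,0,0,0,0,0,1],[0,0,0,0,0,0,1]]'
python3 -c "
from h import *
shift([.4587,-.0097,.13])"
```

```text
clock: 14.05
eef_pos: [0.5637, -0.0453, 0.1437]
tool_rot: [0.818, 0.575, 0.0, 0.0]
ft_force: [0.6, -0.1, -0.1]
grip_width: 0.0002
eef [ 0.5637 -0.0453  0.1437] xang 70.16 F [ 0.6 -0.1 -0.1] mm [  -2.1 -110.9   13.6] units [-0.09 -4.43  0.54]
```

```bash
python3 -m inch '[[-0.02,-0.72,0,0,0,0,1],[-0.02,-0.74,0,0,0,0,1],[-0.02,-0.74,0,0,0,0,1],[-0.01,-0.74,0.1,0,0,0,1],[-0.01,-0.74,0.2,0,0,0,1],[-0.01,-0.74,0.24,0,0,0,1],[0,0,0,0,0,0,1],[0,0,0,0,0,0,1]]'
python3 -c "
from h import *
shift([.4587,-.0097,.09]);peg('b1')
p,d=bot.camera('top');cv2.imwrite('pics/b1t.png',cv2.resize(p[180:280,270:410],None,fx=5,fy=5,interpolation=cv2.INTER_CUBIC))"
```

```text
clock: 14.85
eef_pos: [0.4586, -0.0099, 0.1294]
tool_rot: [0.818, 0.575, -0.0, -0.0]
ft_force: [-1.2, 0.0, 0.0]
grip_width: 0.0002
eef [ 0.4586 -0.0099  0.1294] xang 70.18 F [-1.2  0.   0. ] mm [ 0.2  0.  39.4] units [0.01 0.   1.58]
orange ([366.2, 238.3], [364, 235, 5, 8, 32]) ownbearing 42.6 r 0.0388
orange ([368.5, 247.4], [367, 246, 4, 4, 11]) ownbearing 83.5 r 0.0141
```

View pics/b1.png

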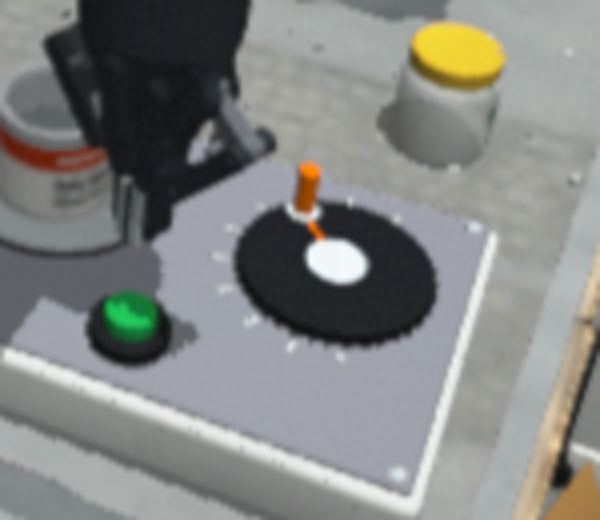

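View pics/b1t.png

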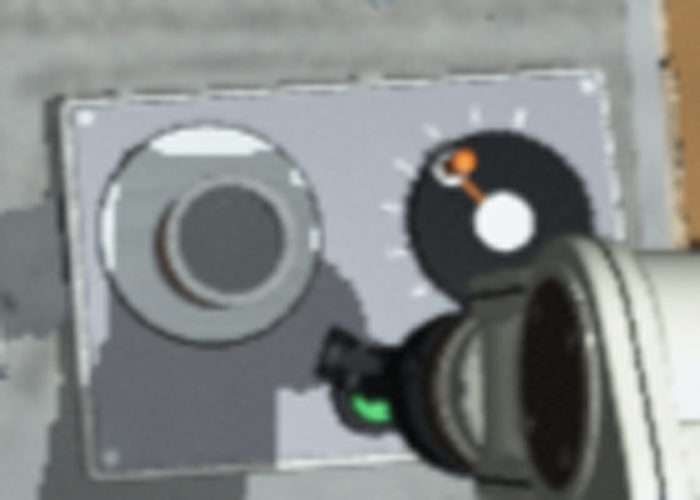

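```bash
python3 -c "
from h import *
for b in (54,42,30,18):
  print(b,[((proj('scene',circ(b+YAW,z))-[290,190])*4+1.5).round() for z in (.098,.067)],[((proj('top',circ(b+YAW,z))-[270,180])*5+2).round() for z in (.098,.067)])
"
```

```text
54 [array([294., 175.]), array([287., 218.])] [array([454., 175.]), array([440., 182.])]
42 [array([308., 172.]), array([300., 214.])] [array([463., 163.]), array([449., 170.])]
30 [array([323., 170.]), array([315., 212.])] [array([475., 152.]), array([460., 160.])]
18 [array([339., 171.]), array([331., 213.])] [array([488., 145.]), array([473., 153.])]
```

The peg at scene crop (309,168)/(303,210) looks nearer own 42° than 30°, so I measure start and now in the same way.

Run:
```python
from h import *
A=[]
for tag in ("start","now"):
    r=[]
    for n in("scene","top"):
        p=cv2.imread(f"pics/{n}0.png") if tag=="start" else bot.camera(n)[0]
        if tag=="now": cv2.imwrite(f"pics/{n}2.png",p)
        q=np.zeros_like(p); x0,y0,x1,y1=(340,215,410,280) if n=="scene" else (345,200,395,245)
        q[y0:y1,x0:x1]=p[y0:y1,x0:x1]
        b=blobs(q,(3,130,90),(20,255,255),4); print(tag,n,b); 
        w=blobs(q,(0,0,190),(180,40,255),15); print("   white",w)
```

```text
start scene [([356.0, 250.5], [353, 245, 7, 13, 66]), ([362.7, 256.1], [360, 255, 7, 3, 19])]
   white [([373.6, 254.6], [367, 250, 14, 10, 112]), ([406.6, 269.8], [403, 258, 7, 22, 48])]
start top [([362.7, 231.5], [360, 228, 6, 7, 28])]
   white [([370.3, 224.1], [365, 219, 11, 11, 94]), ([347.8, 230.7], [345, 229, 6, 6, 18]), ([352.6, 241.1], [345, 236, 19, 9, 78])]
now scene [([366.4, 236.3], [364, 231, 6, 12, 54]), ([368.5, 247.4], [367, 246, 4, 4, 11])]
   white [([373.5, 254.8], [367, 250, 14, 11, 120]), ([406.6, 269.7], [403, 257, 7, 23, 59])]
now top [([362.2, 211.8], [360, 210, 5, 5, 20]), ([363.9, 217.8], [363, 216, 3, 4, 8])]
   white [([373.4, 202.9], [372, 201, 4, 5, 15]), ([391.8, 216.0], [390, 206, 5, 21, 40]), ([348.7, 230.8], [345, 210, 13, 35, 225]), ([370.2, 224.0], [365, 219, 11, 11, 96]), ([391.5, 238.9], [389, 233, 6, 12, 46])]
```

Run:
```python
from h import *
hs=ray("scene",373.55,254.7,.068); ht=ray("top",370.25,224.05,.068); print(hs,ht)
for zz in (.081,.083,.085):
    s=ray("scene",356.0,250.5,zz); n=ray("scene",366.4,236.3,zz)
    for nm,v in (("s",s),("n",n)):
        w=(v-hs)[:2]; print(zz,nm,np.degrees(np.arctan2(w[1],w[0])).round(1),np.linalg.norm(w).round(4),end=" ")
    print("chord",np.linalg.norm(s-n))
# top: current peg head at z~.095
n=ray("top",362.2,211.8,.094);w=(n-ht)[:2];print("top now",np.degrees(np.arctan2(w[1],w[0])),np.linalg.norm(w))
```

```text
[ 0.5578311  -0.08616419  0.068     ] [ 0.55529299 -0.0863079   0.068     ]
0.081 s 121.6 0.0395 0.081 n 39.9 0.0462 chord 0.056258445188225835
0.083 s 124.6 0.0402 0.083 n 41.4 0.0441 chord 0.05605195348970239
0.085 s 127.5 0.0411 0.085 n 43.0 0.042 chord 0.05584546179117894
top now 41.58361690694128 0.04211354762727109
```

Both views agree: the dial has turned about 84.6° (chord 56 mm), i.e. 3.5 clicks. It is balancing just at the half-way point, not clicked in; my reading of picture a5 was wrong. I go back behind the peg and nudge it a little further.

```bash
python3 -m inch '[[0,0.4,-0.3,0,0,0,1],[0.02,0.72,-0.3,0,0,0,1],[0.02,0.72,0,0,0,0,1],[0.02,0.72,0,0,0,0,1],[0.02,0.72,0,0,0,0,1],[0.01,0.72,0,0,0,0,1],[0,0.4,0,0,0,0,1],[0,0,0,0,0,0,1]]'
python3 -c "
from h import *
stat();shift([.5632,-.0453,.076])"
```

```text
clock: 15.85
eef_pos: [0.5643, -0.0457, 0.1444]
tool_rot: [0.819, 0.574, 0.0, 0.0]
ft_force: [-0.5, -0.3, -0.0]
grip_width: -0.0002
t 15.85 phi 78.6 r 0.0422 z 0.1444 xang 70.1 Ftool [-0.4 -0.4  0. ]
eef [ 0.5643 -0.0457  0.1444] xang 70.11 F [-0.5 -0.3 -0. ] mm [-0.  -1.2 68.4] units [-0.   -0.05  2.74]
```

```bash
python3 -m inch '[[0,-0.05,0.5,0,0,0,1],[0,0,0.5,0,0,0,1],[0,0,0.5,0,0,0,1],[0,0,0.5,0,0,0,1],[0,0,0.4,0,0,0,1],[0,0,0.34,0,0,0,1],[0,0,0,0,0,0,1],[0,0,0,0,0,0,1]]'
python3 -c "
from h import *
stat();peg('c1')"
```

```text
clock: 16.65
eef_pos: [0.562, -0.0447, 0.0763]
tool_rot: [0.818, 0.575, -0.0, -0.0]
ft_force: [0.3, -0.3, 0.5]
grip_width: 0.0001
t 16.65 phi 81.9 r 0.0428 z 0.0763 xang 70.2 Ftool [-0.2  0.3 -0.5]
orange ([366.6, 239.5], [365, 237, 4, 6, 17]) ownbearing 44.3 r 0.035
```

View pics/c1.png

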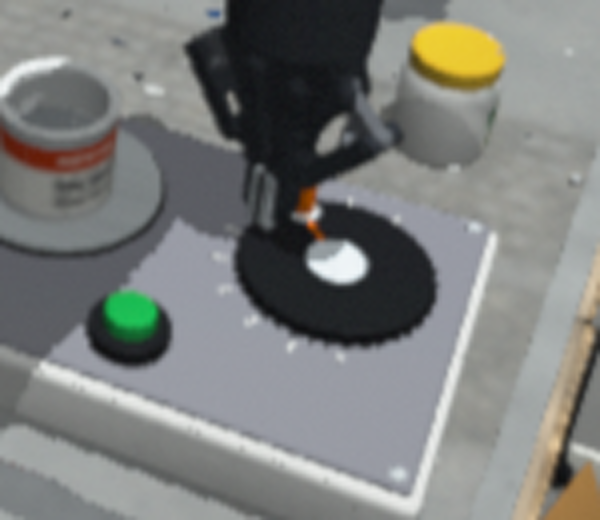

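The finger at (262,200) is behind the peg (307,205), with a gap. I push on slowly.

```bash
python3 -m inch '[[0,0.1,0,0,0,0,1],[0,0.1,0,0,0,0,1],[0,0.1,0,0,0,0,1],[0,0.06,0,0,0,0,1],[0,0.05,0,0,0,0,1],[0,0.05,0,0,0,0,1],[0,0,0,0,0,0,1],[0,0,0,0,0,0,1]]'
python3 -c "
from h import *
stat();peg('c2')"
```

```text
clock: 17.5
eef_pos: [0.5727, -0.0486, 0.0762]
tool_rot: [0.818, 0.575, -0.0, -0.0]
ft_force: [0.3, 0.9, 0.0]
grip_width: 0.0001
t 17.5 phi 66.6 r 0.042 z 0.0762 xang 70.2 Ftool [ 1. -0. -0.]
orange ([369.6, 238.7], [368, 235, 4, 8, 21]) ownbearing 32.1 r 0.0362
```

View pics/c2.png

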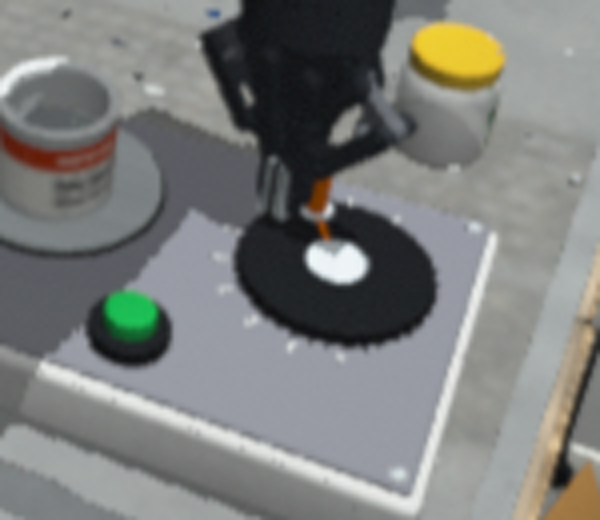

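The peg base is now at (318,210), clear ahead of the finger, and force is zero, so it clicked. I retreat and measure.

```bash
python3 -m inch '[[0,-0.2,0,0,0,0,1],[0,-0.1,-0.3,0,0,0,1],[0,0,-0.6,0,0,0,1],[0,0,-0.6,0,0,0,1],[0,0,-0.6,0,0,0,1],[0,0,-0.6,0,0,0,1],[0,-0.3,0,0,0,0,1],[0,-0.6,0,0,0,0,1]]'
python3 -m inch '[[-0.02,-0.72,0,0,0,0,1],[-0.02,-0.74,0,0,0,0,1],[-0.02,-0.74,0,0,0,0,1],[-0.01,-0.74,0,0,0,0,1],[-0.01,-0.5,0.2,0,0,0,1],[-0.01,-0.2,0.24,0,0,0,1],[0,0,0,0,0,0,1],[0,0,0,0,0,0,1]]'
python3 - <<'E'
from h import *
for n in("scene","top"):
    p=bot.camera(n)[0]; cv2.imwrite(f"pics/{n}3.png",p)
    q=np.zeros_like(p); x0,y0,x1,y1=(340,215,410,280) if n=="scene" else (345,200,395,245)
    q[y0:y1,x0:x1]=p[y0:y1,x0:x1]
    b=blobs(q,(3,130,90),(20,255,255),4); print(n,b)
    u,v=b[0][0]; z=.083 if n=="scene" else .094
    N=ray(n,u,v,z); H=ray("scene",373.55,254.7,.068) if n=="scene" else ray("top",370.25,224.05,.068)
    w=(N-H)[:2]; print(np.degrees(np.arctan2(w[1],w[0])),np.linalg.norm(w))
    if n=="scene": print("chord",np.linalg.norm(N-ray("scene",356.0,250.5,.083)))
shift([.4587,-.0097,.082])
p=cv2.imread("pics/scene3.png");cv2.imwrite("pics/d1.png",cv2.resize(p[190:320,290:440],None,fx=4,fy=4,interpolation=cv2.INTER_CUBIC))
E
```

```text
clock: 18.35
eef_pos: [0.5448, -0.0384, 0.1442]
tool_rot: [0.818, 0.575, 0.001, 0.001]
ft_force: [-0.2, -0.0, 0.1]
grip_width: -0.0002
clock: 19.15
eef_pos: [0.4583, -0.0097, 0.1326]
tool_rot: [0.818, 0.575, 0.0, 0.0]
ft_force: [0.6, -0.4, -0.2]
grip_width: 0.0002
scene [([369.6, 236.0], [367, 231, 6, 12, 53]), ([370.5, 247.0], [369, 245, 4, 5, 12])]
31.78278167595712 0.04429644712081271
chord 0.06128695453208728
top [([364.1, 210.3], [362, 208, 5, 5, 21]), ([365.0, 216.3], [364, 215, 3, 4, 9])]
32.224156025792304 0.04214843406828304
eef [ 0.4589 -0.0098  0.1329] xang 70.15 F [ 0.9 -0.5  0.1] mm [ 0.  -0.2 50.9] units [ 0.   -0.01  2.04]
```

View pics/d1.png

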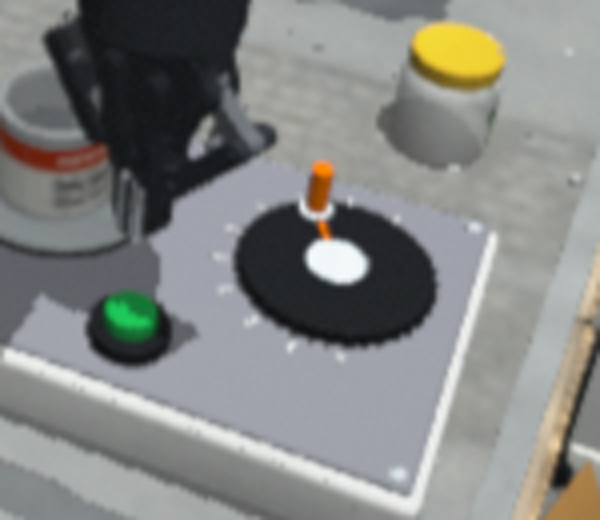

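The dial reads 4 clicks: both views give about 32° world (expected 33.5), chord about 61.3 mm, and the peg at (320,185) is standing free. Now the button.

```bash
python3 -m inch '[[0,-0.01,0.6,0,0,0,1],[0,0,0.6,0,0,0,1],[0,0,0.6,0,0,0,1],[0,0,0.2,0,0,0,1],[0,0,0.14,0,0,0,1],[0,0,0.14,0,0,0,1],[0,0,0.1,0,0,0,1],[0,0,0,0,0,0,1]]'
python3 -c "
from h import *
shift([.4587,-.0097,.0695]);peg('e1')"
```

```text
clock: 20.05
eef_pos: [0.4586, -0.0097, 0.0738]
tool_rot: [0.818, 0.575, 0.001, 0.001]
ft_force: [0.2, -0.6, 3.7]
grip_width: -0.0001
eef [ 0.4586 -0.0097  0.0738] xang 70.16 F [ 0.2 -0.6  3.7] mm [0.  0.1 4.3] units [0.   0.   0.17]
orange ([369.3, 238.0], [367, 235, 6, 8, 30]) ownbearing 32.1 r 0.0386
orange ([370.5, 247.0], [369, 245, 4, 5, 10]) ownbearing 65.5 r 0.0116
```

View pics/e1.png

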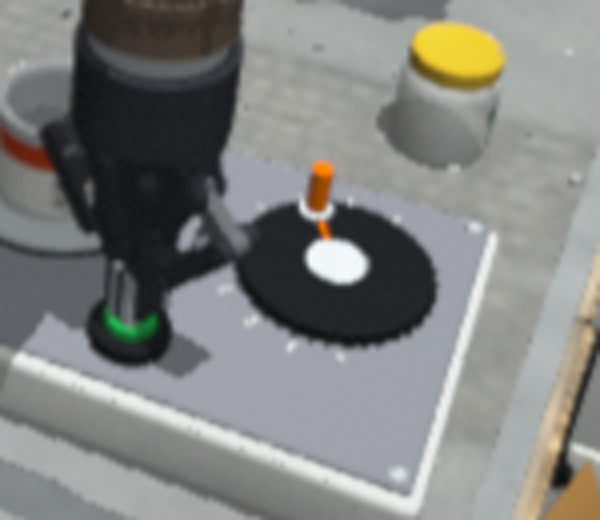

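The fingertip is centred on the button (130,320) and part-way down. I press on.

```bash
python3 -m inch '[[0,0,0.08,0,0,0,1],[0,0,0.07,0,0,0,1],[0,0,0.05,0,0,0,1],[0,0,0,0,0,0,1],[0,0,0,0,0,0,1],[0,0,0,0,0,0,1],[0,0,0,0,0,0,1],[0,0,0,0,0,0,1]]'
```

```text
clock: 20.9
eef_pos: [0.4587, -0.0097, 0.0708]
tool_rot: [0.818, 0.575, 0.001, 0.001]
ft_force: [-5.3, -0.1, 20.3]
grip_width: 0.0001
```

It bottomed at z = 70.8 mm with 20 N, so it is fully down. I release and rise.

```bash
python3 -m inch '[[0,0,-0.2,0,0,0,1],[0,0,-0.4,0,0,0,1],[0,0,-0.8,0,0,0,1],[0,0,-0.8,0,0,0,1],[0,0,-0.8,0,0,0,1],[0,0,-0.8,0,0,0,1],[0,-0.6,0,0,0,0,1],[0,-0.6,0,0,0,0,1]]'
python3 -m inch '[[0,-0.6,0,0,0,0,1],[0,-0.6,0,0,0,0,1],[0,-0.6,0,0,0,0,1],[0,-0.4,0,0,0,0,1],[0,0,0,0,0,0,1],[0,0,0,0,0,0,1],[0,0,0,0,0,0,1],[0,0,0,0,0,0,1]]'
python3 - <<'E'
from h import *
for n in("scene","top"):
    p=bot.camera(n)[0]; cv2.imwrite(f"pics/{n}4.png",p)
    q=np.zeros_like(p); x0,y0,x1,y1=(340,215,410,280) if n=="scene" else (345,200,395,245)
    q[y0:y1,x0:x1]=p[y0:y1,x0:x1]
    b=blobs(q,(3,130,90),(20,255,255),4); print(n,b)
    if n=="scene": print("chord",np.linalg.norm(ray(n,*b[0][0],.083)-ray("scene",356.0,250.5,.083)))
    print("green",[g for g in blobs(p,(45,120,60),(80,255,255)) if g[0][0]>300])
p=cv2.imread("pics/scene4.png");cv2.imwrite("pics/f1.png",cv2.resize(p[180:330,240:440],None,fx=4,fy=4,interpolation=cv2.INTER_CUBIC))
print(bot.get_obs()['ft_force'])
E
```

```text
clock: 21.7
eef_pos: [0.4298, 0.0007, 0.1639]
tool_rot: [0.818, 0.575, 0.0, 0.0]
ft_force: [-0.3, -0.8, -0.1]
grip_width: 0.0
clock: 22.5
eef_pos: [0.3786, 0.0191, 0.1633]
tool_rot: [0.818, 0.575, 0.0, 0.0]
ft_force: [-0.3, 0.6, 0.8]
grip_width: -0.0
scene [([369.6, 235.9], [367, 230, 6, 13, 54]), ([370.5, 247.0], [369, 245, 4, 5, 12])]
chord 0.06159752139435943
green [([322.4, 268.8], [316, 263, 14, 13, 146])]
top [([364.1, 210.3], [362, 208, 5, 5, 21]), ([365.0, 216.5], [364, 215, 3, 4, 10])]
green [([344.8, 258.7], [340, 254, 11, 11, 91])]
[-0.13667457  0.28741939  0.29469273]
```

View pics/f1.png

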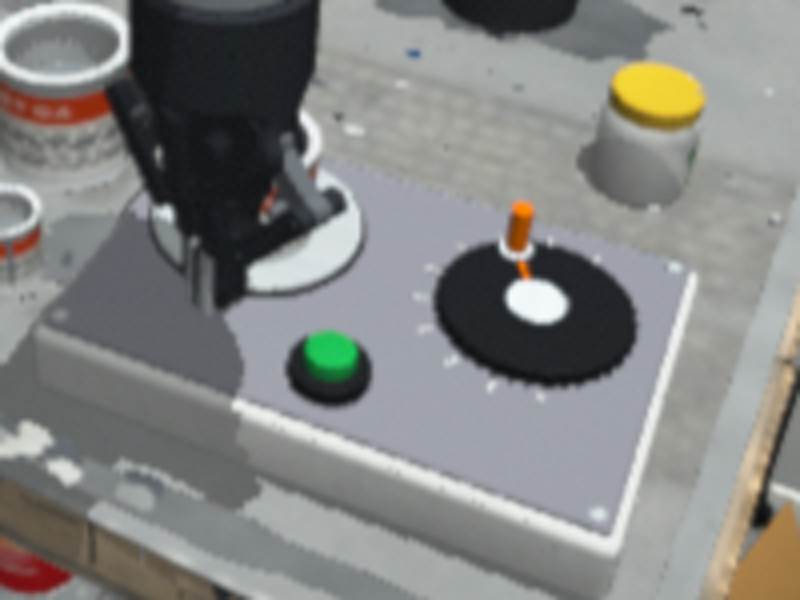

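The green button is up at (331,355), the same pixel position as at the start. The peg is at the fourth stop at (519,228), the tin and jar look undisturbed, and the arm is clear. I hand in the job.

```bash
python3 -c "
from workcell import bot
print(bot.job_done())"
```

```text
the job is handed in; nothing more can be done
None
```

I turned the dial four clicks clockwise by pushing the peg with the closed fingertip. I then pressed the start button to its stop, let it come back up, and handed the job in at about 22.6 s of the 48 s allowed.

- **Dial:** my last check put the peg 61.6 mm from where it started (allowed 58.8–65.8 mm). Just before the button press, the two camera views put its bearing at 31.8° and 32.2° from world x, against about 33.5° expected.
- **Button:** it bottomed at a fingertip height of 70.8 mm with 20 N on the tool. Afterwards the green cap was back at its starting pixel position in both views.
- **Tin and bystanders:** the tin, partly hidden by the gripper, and the jar looked undisturbed in the last picture. I did not measure the tin, and I did not check the screwdriver separately, though the arm stayed well away from it.
- **Check that disagreed:** my first fourth push looked complete because the force had dropped to zero. A measurement then showed the dial resting at about 3.5 clicks, so I went back and nudged it over before touching the button. The largest peg force I read was about 5 N, though forces were only read between moves.

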